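# Fish the slot nut out of the jig's T-track

### The job

The slot nut of the hold-down jig has slid deep into its T-slot track, in under the timber fence, where no finger gets at it. Take the hooked pick from the bench, reach in through the open front end of the track, catch the hole of the nut with the hook and draw the nut out past the spring balls at the mouth, until it lies flat and free on the bare front ledge of the jig's baseboard; then lay the pick back down on the bench, clear of the jig. Work gently and by feel, so that the hook is not bent nor the track scored, touch the nut with nothing but the pick, and leave the tape measure, roll of tape and pencil where they are.

Things in the scene. Friction and masses are not known exactly. Their poses are not given: they have to be found in the camera images.
- jig: Hold-down jig, screwed fast; place and yaw vary. Plywood baseboard 18 mm thick with two wooden bed panels on it, an aluminium T-slot track let in between them, a timber fence across the top. Origin on the bench under the middle of the track's open front end (mouth). x points into the track, z up. Baseboard x -50..120, y -80..80 mm; panels and track from x = 0, top at z = 43.
- track_mouth (a point): Middle of the track floor at the mouth, jig x = 0, z = 18.5 mm. Behind it a channel 26 mm wide, z 18.5..28; above it up to z = 43 a slot 12 mm wide between the lips, open at the front and on top but roofed by the fence (42 x 200 x 32 mm) at x 45..87. A plug closes it at x = 93. At x = 14 a spring ball stands 1.5 mm out of each channel wall: to pass them the nut needs a few newtons.
- ledge (a point): Middle of the bare front ledge of the baseboard: jig x -50..0, y -80..80 mm, top at z = 18 (0.5 mm below the track floor). This point is at jig x = -25, on the ledge's top. The nut shall end here.
- nut: Slot nut: loose flat brass plate 20 (x) x 24 (y) x 8 mm, 40 to 75 g, an upright 9 mm through hole in its middle. Origin: centre of its underside, below the hole. Lies on the track floor, 20 mm side along the track, hole 80 to 83 mm in from the mouth at the start. It slides there easily (under 1 N) and, pushed back, meets the plug with its hole at jig x = 83.
- pick: Hooked pick with telescopic shaft, 110 g, lying hook down. x along the pick to the hook, z up; origin on the underside, on the centre line. Red handle, 18 mm wide with flat sides: grip x -75..0 mm, z 0..24 with black inlays; nose x 0..50, z 5..24: grasp this from above, fingers across y, near x = 20. Shaft axis at z = 9: dark tube of 8 mm diameter to x = 75, then a bright 5 mm shaft.
- pick_axis (a point): Point on the pick's axis at x = 75 mm, end of the dark tube (moves with the handle). Beyond it the shaft, ending in a 4 mm thick point bent straight down, its end 7.5 mm below the axis. Point at pick x = 135 mm with the shaft pushed in, but the shaft starts drawn out by an unknown 0 to 50 mm, not reported: find it by feel. Friction keeps the shaft from shifting below about 20 N.
- tape_measure: Yellow pocket tape measure, 35 x 98 x 65 mm, standing on the bench left of the jig; bystander. Origin: centre of its underside.
- tape_roll: Roll of masking tape, 107 mm diameter, 24 mm high, lying flat on the bench left of the jig; bystander. Origin: centre of its underside.
- pencil: Yellow carpenter's pencil, 14 x 178 x 7 mm, lying on the bench at the front right; bystander. Origin: centre of its underside.

How it is judged:
By the outcome, as a careful person would: the job done as asked, in the order asked, and still so for the second after the job is handed in, with the robot touching nothing.
It also fails if it takes over 64 s, if anything falls off the work surface, if the arm or the gripper's body presses on something with over 40 N, if the wrist force passes 120 N, or if a joint passes its speed limit or range.

### The arm

A 7-joint arm with a two-finger parallel gripper is mounted at the origin on the work surface; the furniture and walls round the work are solid. World frame = base frame: x ahead of the robot, y to its left, z up, the work surface at z = 0. Lengths are in m, angles in rad, forces in N, time in s.
With the tool pointing down it reaches from about 0.4 to 0.875 m from the base axis. Payload 19.3 kg.
Tool frame: the origin (TCP) lies at the very end of the fingers, on their centre line; the grasp point (between the pads) lies 19 mm behind it; z points along the fingers, y is the line along which they close (so a half turn about z gives the same grasp; the last joint's range is limited). The gripper opens to 85 mm and grips with 20 to 120 N. Pads are 22 mm wide; open, the fingers measure 114 mm over their backs; the gripper's body (76 mm by 85 mm) begins 54 mm behind the grasp point. The pads swing forward as they close: fully open they stand 13 mm farther back than shut.
Start: joints at [1.222, 0.521, -0.036, 1.599, 0.021, 1.021, -0.113], TCP at [0.172, -0.601, 0.231] pointing down, gripper open.
Joint ranges: [-2.91, 2.91], [-0.3, 2.13], [-1.5, 1.42], [0.17, 2.43], [-1.26, 4.41], [0.16, 1.93], [-2.52, 2.52]. Speed limits (rad/s): [1.89, 1.89, 2.39, 2.39, 3.01, 3.01, 3.01].

### API

Orientations are given as [roll, pitch, yaw] about the fixed x, y, z axes, in that order (R = Rz(yaw) Ry(pitch) Rx(roll)).
In Python, from workcell import bot gives the robot as it stands.
- The arm moves only by the shell command python3 -m crank 'ROWS' [FORCE]. ROWS is a JSON object of lists of equal length, an entry for each row: "travel": the shift along the world's x, y, z in cm, a list of three; "turn": the turn, a rotation vector about the world's x, y, z in degrees, a list of three; "gripper": the closure, from 0 (fully open) to 1 (shut). A call has exactly 5 rows; each row is the pose to reach, as a shift and turn from the pose commanded when the call began; what a row does not reach only later rows make up. A row lasts 1/10 s, in which the tool goes at most 50 mm and 8.59 degrees, less where a joint would pass 70% of its speed; a pose out of reach is approached as far as the arm can. A call with a gripper value outside its range is refused whole. The fingers move at their own pace and stop on an object; FORCE is the grip in N (left out, the last holds). Time passes only in rows, so rows that repeat a pose let the fingers close, or fill a call up. It gives the time, the measured TCP pose, the force, the opening and the grip force at its end, in the units of the state.
- bot.observe(): the state, without advancing time (a new reading comes with each control period).
- bot.grab_frame(name): name is "scene" or "top" or "wrist"; returns a dict with "pixels" (400x640x3 uint8, red, green, blue), "fx", "fy", "cx", "cy" (pixels), "dist" ([k1, k2, p1, p2, k3] as OpenCV has them; the pictures are not rectified), "extrinsics" (4x4, takes a point from world to camera coordinates). Camera axes: x right, y down, z forward; pixel columns grow to the right and rows downward; lengths in m; the calibration is good to about 2 mm. A picture is of the moment at which its call begins. There is no depth.
- bot.job_done(): hands the job in; it is judged then, once.
The state is a dict: "clock": time; "qpos": joint angles; "qd": joint speeds; "joint_efforts": joint torques, N m; "position": TCP position; "tool_rot": TCP orientation; "force": force on the tool from outside, world axes, zero at the start; "moment": the same for the moment, N m; "grip_width": finger opening in m; "finger_force": force on a finger pad.
Only numpy, scipy, OpenCV 4.12 (cv2) and the standard library are available. Lean on these libraries where they do the work, as an engineer would, in place of code of your own. Each camera call takes 0.05 s, during which the arm holds its last target. There are 200 camera calls.

## Working session

There is one attempt and no reset: what is moved stays moved. The work goes in short steps, Python scripts to look and compute and a shell command to move; the robot and the scene stay as the last step left them, time stands still between calls to the robot, and variables do not carry over. Pictures are saved under pics/ and viewed, at most 10 in all, crops included, and the job is handed in when it is done.

```bash
mkdir -p pics; ls; cat > h.py <<'E'
import numpy as np, cv2
from workcell import bot
def grab(n):
    f=bot.grab_frame(n); im=np.array(f["pixels"])[:,:,::-1].copy(); return f,im
def K(f): return np.array([[f["fx"],0,f["cx"]],[0,f["fy"],f["cy"]],[0,0,1.]])
def ray(f,uv):
    p=cv2.undistortPoints(np.array(uv,float).reshape(-1,1,2),K(f),np.array(f["dist"],float)).reshape(-1,2)
    E=np.array(f["extrinsics"]);R,t=E[:3,:3],E[:3,3]
    return -R.T@t, np.c_[p,np.ones(len(p))]@R
def onplane(f,uv,z):
    c,d=ray(f,uv); return c+d*((z-c[2])/d[:,2])[:,None]
def proj(f,P):
    E=np.array(f["extrinsics"]);return cv2.projectPoints(np.array(P,float).reshape(-1,1,3),cv2.Rodrigues(E[:3,:3])[0],E[:3,3],K(f),np.array(f["dist"],float))[0].reshape(-1,2)
E
python3 - <<'E'
from h import *
import pickle
for n in ["top","scene","wrist"]:
    f,im=grab(n); cv2.imwrite(f"pics/{n}0.png",im); pickle.dump(f,open(n+"0.pkl","wb"))
    E=np.array(f["extrinsics"]); print(n,-E[:3,:3].T@E[:3,3],f["fx"])
s=bot.observe(); print(s)
E
```

```text
pics
top [0.25651188 0.01829961 1.18396432] 458.27054946836523
scene [-0.03282816  0.71409497  0.96444271] 463.63930822408634
wrist [ 0.23912958 -0.58094807  0.37327494] 282.3264669656952
{'clock': 0.15, 'qpos': array([ 1.22180035,  0.52187514, -0.03634176,  1.5998611 ,  0.02122553,
        1.02107778, -0.11280764]), 'qd': array([-0.00070178, -0.001853  ,  0.00172198, -0.00084945,  0.00114459,
        0.00066058, -0.0003764 ]), 'joint_efforts': array([ 3.74282448e-03, -9.27391577e+01,  1.98157534e+00, -3.70055044e+01,
        1.80051592e-02,  6.36406694e-03, -8.59822626e-05]), 'position': array([ 0.17190668, -0.60064348,  0.23086472]), 'tool_rot': array([-3.14075992e+00,  6.93384850e-05,  2.78801533e-01]), 'force': array([-0.25034104,  0.12296759, -0.21204915]), 'moment': array([-0.05406171,  0.00265911, -0.02081433]), 'finger_force': 0.0, 'grip_width': 0.08550169444691817}
```

View pics/top0.png

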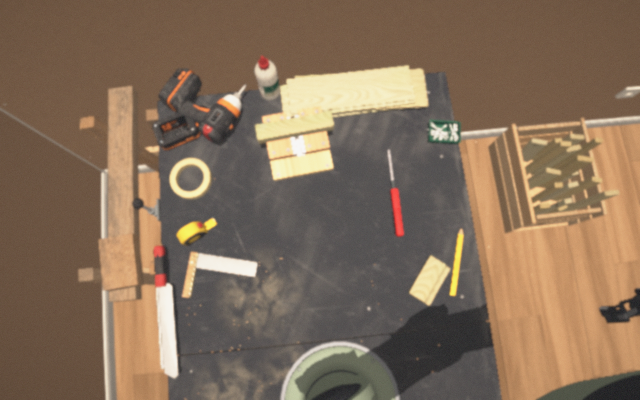

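View pics/scene0.png

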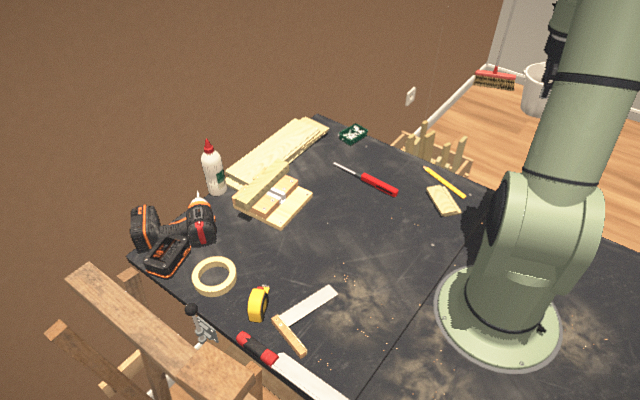

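The top view shows the jig at about (298,150), mouth toward the robot (down in the picture). The pick is at about (397,210) with its hook up at (390,150). The roll, tape measure and pencil are at (190,178), (195,232) and (457,262).

```bash
python3 - <<'E'
from h import *
import pickle
f=pickle.load(open("top0.pkl","rb")); im=cv2.imread("pics/top0.png"); 
a=cv2.resize(im[95:190,245:345],None,fx=6,fy=6,interpolation=cv2.INTER_CUBIC)[:570]
cv2.imwrite("pics/topjig.png",a)
hsv=cv2.cvtColor(im,cv2.COLOR_BGR2HSV)
m=((hsv[:,:,0]<8)|(hsv[:,:,0]>172))&(hsv[:,:,1]>150)&(hsv[:,:,2]>90)
m=m.astype(np.uint8); m[:, :360]=0; m[:,430:]=0; m[:150]=0;m[260:]=0
n,l,st,c=cv2.connectedComponentsWithStats(m); print(st)
pts=np.argwhere(m)[:,::-1].astype(float)
P=onplane(f,pts,0.015)[:,:2]; mu=P.mean(0); w,v=np.linalg.eigh(np.cov((P-mu).T)); d=v[:,1]*np.sign(v[0,1]); s=(P-mu)@d; q=(P-mu)@v[:,0]
print("red",mu,d,np.degrees(np.arctan2(d[1],d[0])),s.min(),s.max(),q.min(),q.max())
print("ctr", mu+d*(s.min()+s.max())/2)
# shaft pixels: bright
m2=(hsv[:,:,2]>90); m2[:145]=0; m2[191:]=0; m2[:,:380]=0; m2[:,405:]=0
p2=np.argwhere(m2)[:,::-1].astype(float); 
if len(p2): Q=onplane(f,p2,0.009)[:,:2]; t=(Q-mu)@d; print("shaft",t.min(),t.max(),np.polyfit(Q[:,0],Q[:,1],1),Q.mean(0))
E
```

```text
[[     0      0    640    400 255624]
 [   391    188     13     48    376]]
red [ 0.45331293 -0.20352264] [ 0.99982312 -0.01880742] -1.0776494425292453 -0.06136397843627759 0.06379417709348016 -0.010775421780040526 0.010347446611291302
ctr [ 0.45452781 -0.20354549]
shaft 0.05766509000597506 0.18740193979363215 [ 0.01960403 -0.22702326] [ 0.58269874 -0.21560001]
```

View pics/topjig.png

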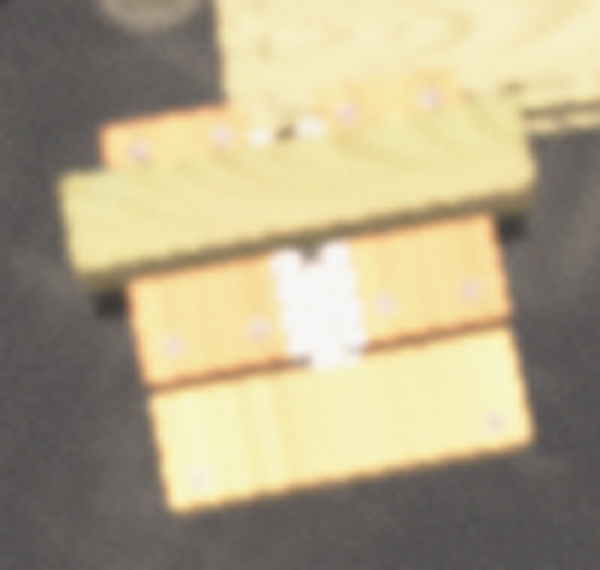

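The crop shows the jig's ledge corners at about (172,512) and (533,440), and the panel front top corners at (147,385) and (512,320). The silver track runs between x=285 and x=365, with its mouth at about (335,362).

```bash
python3 - <<'E'
from h import *
import pickle
f=pickle.load(open("top0.pkl","rb")); im=cv2.imread("pics/top0.png")
C=lambda L:[(245+(x+.5)/6-.5,95+(y+.5)/6-.5) for x,y in L]
A=onplane(f,C([(172,512),(533,440)]),.018); print("ledge front",A, np.linalg.norm(A[0]-A[1]))
B=onplane(f,C([(147,383),(512,318)]),.043); print("panel front",B,np.linalg.norm(B[0]-B[1]))
F=onplane(f,C([(62,178),(535,95),(85,272),(533,190)]),.075);print("fence (back-left.. ) ",F)
for a,b in ((A[0],A[1]),(B[0],B[1]),(F[2],F[3])):
    d=a-b; print(np.degrees(np.arctan2(-d[0],d[1])))
# bystanders for later reference
hsv=cv2.cvtColor(im,cv2.COLOR_BGR2HSV)
y=cv2.inRange(hsv,(15,0,110),(35,255,255))
f2=pickle.load(open("wrist0.pkl","rb"))
print(proj(f2,[(0.454,-0.2035,.02),(0.6,-.2,0.009)]))
E
```

```text
ledge front [[ 0.5721781   0.10796549  0.018     ]
 [ 0.58784074 -0.05311279  0.018     ]] 0.16183797710914236
panel front [[ 0.62424983  0.11203576  0.043     ]
 [ 0.63667883 -0.04875384  0.043     ]] 0.1612692592056586
fence (back-left.. )  [[ 0.70993738  0.13849283  0.075     ]
 [ 0.72594977 -0.06815313  0.075     ]
 [ 0.66616938  0.13178543  0.075     ]
 [ 0.68247317 -0.06229445  0.075     ]]
5.5537652619367055
4.4201632319956365
4.801889446874846
[[  31.0522361  -171.30898877]
 [  77.8229396  -277.08201742]]
```

```bash

python3 -m crank '{"travel":[[2,2.6,0],[4.2,5.3,0],[6.3,7.9,0],[8.4,10.6,0],[10.5,13.2,0]],"turn":[[0,0,-2],[0,0,-4],[0,0,-6],[0,0,-8],[0,0,-10]],"gripper":[0,0,0,0,0]}'
python3 -m crank '{"travel":[[2.1,2.6,0],[4.2,5.3,0],[6.3,7.9,0],[8.4,10.6,0],[10.5,13.2,0]],"turn":[[0,0,-2],[0,0,-4],[0,0,-6],[0,0,-7],[0,0,-7]],"gripper":[0,0,0,0,0]}'
python3 -m crank '{"travel":[[2.6,3.3,-2],[5.3,6.7,-4],[8,10.1,-6],[9.5,12.3,-7],[10.5,13.3,-7.5]],"turn":[[0,0,0],[0,0,0],[0,0,0],[0,0,0],[0,0,0]],"gripper":[0,0,0,0,0]}'
python3 - <<'E'
from h import *
import pickle
print(bot.observe()["position"],bot.observe()["tool_rot"])
f,im=grab("wrist"); cv2.imwrite("pics/w1.png",im); pickle.dump(f,open("w1.pkl","wb"))
f,im=grab("top"); cv2.imwrite("pics/t1.png",im); pickle.dump(f,open("t1.pkl","wb"))
E
```

```text
clock: 0.65
position: [0.2776, -0.4676, 0.2312]
tool_rot: [-3.141, 0.0, 0.103]
force: [1.2, -0.9, 0.2]
grip_width: 0.0853
finger_force: 0.0
clock: 1.15
position: [0.3826, -0.3356, 0.2312]
tool_rot: [-3.142, 0.0, -0.019]
force: [0.5, -0.4, -0.2]
grip_width: 0.0854
finger_force: 0.0
clock: 1.65
position: [0.4877, -0.2012, 0.1552]
tool_rot: [-3.14, 0.001, -0.015]
force: [-0.3, 0.0, -0.6]
grip_width: 0.0855
finger_force: 0.0
[ 0.48771021 -0.20124959  0.15517083] [-3.14039356e+00  1.32106764e-03 -1.49754422e-02]
```

View pics/w1.png

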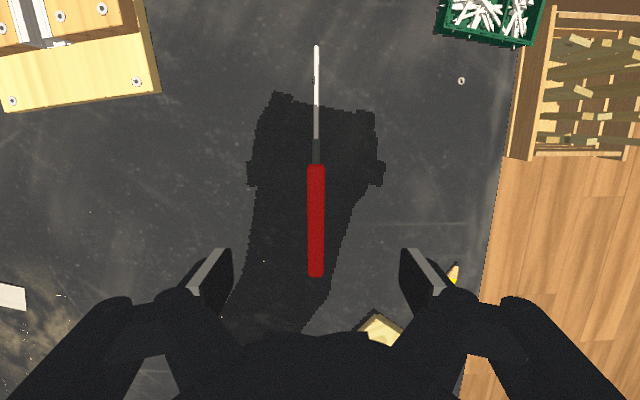

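The wrist view shows the pick running straight up the picture: handle rear (316,277), nose front (316,165), tube end (316,139), shaft tip (316,45). The track mouth of the jig is at about (45,45).

```bash
python3 - <<'E'
from h import *
import pickle
f=pickle.load(open("w1.pkl","rb")); im=cv2.imread("pics/w1.png"); hsv=cv2.cvtColor(im,cv2.COLOR_BGR2HSV)
m=((hsv[:,:,0]<8)|(hsv[:,:,0]>172))&(hsv[:,:,1]>150)&(hsv[:,:,2]>60); m[:,:280]=0;m[:,350:]=0
v=np.argwhere(m); r0,r1=v[:,0].min(),v[:,0].max()
def row(mm,r): c=np.where(mm[r])[0]; return (c.min()+c.max())/2,c.max()-c.min()+1
a=[(row(m,r)[0],r) for r in range(r0+5,r1-5)]
P=onplane(f,a,.024)[:,:2]; k=np.polyfit(P[:,0],P[:,1],1); print("handle yaw",np.degrees(np.arctan(k[0])),k, "y at .487:",np.polyval(k,.487))
print("handle ends z24:",onplane(f,[(316,r1+.5),(316,r0-.5)],.024))
print("handle rear z0 ",onplane(f,[(316,r1+.5)],.0), row(m,(r0+r1)//2))
g=(hsv[:,:,2]>90)&(hsv[:,:,1]<70); g[:,:300]=0; g[:,335:]=0; g[r0-2:]=0; v=np.argwhere(g); print("bright rows",v[:,0].min(),v[:,0].max())
b=[(row(g,r)[0],r) for r in range(v[:,0].min()+2,135)if g[r].any()]
S=onplane(f,b,.009)[:,:2]; k2=np.polyfit(S[:,0],S[:,1],1); print("shaft yaw",np.degrees(np.arctan(k2[0])),np.polyval(k2,.487))
print("tip",onplane(f,[(316,v[:,0].min()-.5)],.009),"tube end",onplane(f,[(316,139)],.009))
print("mouth",onplane(f,[(45,45)],.0185))
print("at tip proj",onplane(f,[(316,45)],.009))
E
python3 - <<'E'
import cv2
im=cv2.imread("pics/w1.png"); cv2.imwrite("pics/w1c.png",cv2.resize(im[0:120,0:170],None,fx=4.7,fy=4.7,interpolation=cv2.INTER_CUBIC))
E
```

```text
handle yaw -1.1525339793579663 [-0.02011823 -0.19078324] y at .487: -0.2005808145047445
handle ends z24: [[ 0.39062084 -0.19972269  0.024     ]
 [ 0.51618972 -0.20152937  0.024     ]]
handle rear z0  [[ 0.3759516  -0.19950526  0.        ]] (np.float64(315.5), np.int64(18))
bright rows 0 138
shaft yaw -0.1875001012859479 -0.20430442822442077
tip [[ 0.66203604 -0.20363103  0.009     ]] tube end [[ 0.53856413 -0.20184789  0.009     ]]
mouth [[0.63173563 0.04948254 0.0185    ]]
at tip proj [[ 0.62438935 -0.20308659  0.009     ]]
```

View pics/w1c.png

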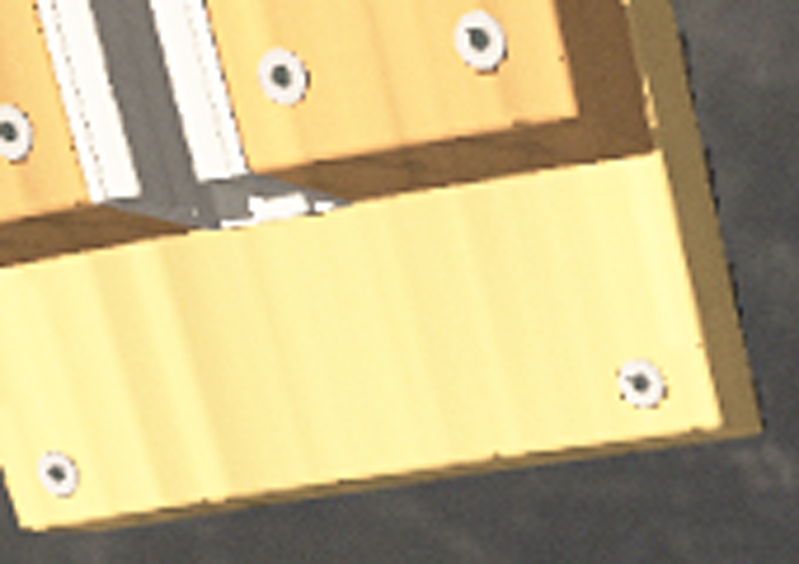

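The crop shows the ledge front corners at (22,528) and (720,428), the panel front top right corner at (577,118), and the slot lips ending at about (143,197) and (198,183).

```bash
python3 -m crank '{"travel":[[0,0,-3],[0,0,-6.5],[0,0.03,-10],[0,0.05,-12.5],[0,0.05,-14]],"turn":[[0,0,0],[0,0,-0.3],[0,0,-0.3],[0,0,-0.3],[0,0,-0.3]],"gripper":[0,0,0,0,0]}' 60
python3 -m crank '{"travel":[[0,0,-0.7],[0,0,-1.2],[0,0,-1.2],[0,0,-1.2],[0,0,-1.2]],"turn":[[0,0,0],[0,0,0],[0,0,0],[0,0,0],[0,0,0]],"gripper":[0.2,0.4,0.6,0.9,1]}' 60
python3 -m crank '{"travel":[[0,0,0],[0,0,0],[0,0,0],[0,0,0],[0,0,0]],"turn":[[0,0,0],[0,0,0],[0,0,0],[0,0,0],[0,0,0]],"gripper":[1,1,1,1,1]}' 60
python3 - <<'E'
from h import *
import pickle
f=pickle.load(open("w1.pkl","rb"))
C=lambda L:[((x+.5)/4.7-.5,(y+.5)/4.7-.5) for x,y in L]
A=onplane(f,C([(22,528),(720,428),(660,155)]),.018); print(A)
d=A[0]-A[1]; print("yaw from front edge",np.degrees(np.arctan2(-d[0],d[1])),np.linalg.norm(d)); d=A[2]-A[1];print("side",np.degrees(np.arctan2(d[1],d[0])),np.linalg.norm(d))
L=onplane(f,C([(198,183),(246,172),(143,197),(93,208),(577,118)]),.043); print(L)
L=onplane(f,C([(100,0),(143,197),(152,0),(198,183)]),.043); print("slot edges",L, np.degrees(np.arctan2((L[0]-L[1])[1],(L[0]-L[1])[0])),np.degrees(np.arctan2((L[2]-L[3])[1],(L[2]-L[3])[0])))
E
```

```text
clock: 2.25
position: [0.4856, -0.205, 0.0149]
tool_rot: [3.141, 0.002, -0.025]
force: [0.3, -0.0, 1.1]
grip_width: 0.0856
finger_force: 0.0
clock: 2.75
position: [0.4874, -0.2037, 0.0051]
tool_rot: [3.141, -0.001, -0.023]
force: [-2.3, -1.5, 7.2]
grip_width: 0.0169
finger_force: 61.1
clock: 3.25
position: [0.4874, -0.2037, 0.0051]
tool_rot: [3.141, -0.001, -0.023]
force: [-1.3, 0.0, 7.6]
grip_width: 0.0165
finger_force: 61.1
[[ 0.5738611   0.10983655  0.018     ]
 [ 0.58712166 -0.0485276   0.018     ]
 [ 0.63726006 -0.04424886  0.018     ]]
yaw from front edge 4.786473749713017 0.15891836147861174
side 4.877722151079337 0.05032063821537644
[[ 0.63045533  0.02921418  0.043     ]
 [ 0.63165085  0.01942331  0.043     ]
 [ 0.62887054  0.04066418  0.043     ]
 [ 0.62773155  0.05117685  0.043     ]
 [ 0.63676647 -0.044298    0.043     ]]
slot edges [[0.66149524 0.04149859 0.043     ]
 [0.62887054 0.04066418 0.043     ]
 [0.66063939 0.03136224 0.043     ]
 [0.63045533 0.02921418 0.043     ]] 1.4650708338137706 4.070619920337431
```

```bash
python3 -m crank '{"travel":[[0,0,0.6],[0,0,1.8],[0,0,3.4],[0,1,5],[0,2.4,6]],"turn":[[0,0,0],[0,0,0],[0,0,0],[0,0,0.5],[0,0,1]],"gripper":[1,1,1,1,1]}' 80
python3 -m crank '{"travel":[[-0.1,2,0.3],[-0.2,4.5,0.5],[-0.3,7,0.5],[-0.4,9.5,0.5],[-0.4,12,0.5]],"turn":[[0,0,1],[0,0,2],[0,0,3],[0,0,3.5],[0,0,4]],"gripper":[1,1,1,1,1]}'
python3 -m crank '{"travel":[[-0.1,2.3,0],[-0.2,4.5,0],[-0.3,6.5,0],[-0.4,7.6,0],[-0.4,7.9,0]],"turn":[[0,0,0.5],[0,0,1],[0,0,1.2],[0,0,1.2],[0,0,1.2]],"gripper":[1,1,1,1,1]}'
python3 -m crank '{"travel":[[0,0,0],[0,0,0],[0,0,0],[0,0,0],[0,0,0]],"turn":[[0,0,0],[0,0,0],[0,0,0],[0,0,0],[0,0,0]],"gripper":[1,1,1,1,1]}'
python3 - <<'E'
from h import *
import pickle
for n in ("wrist","top"):
    f,im=grab(n); cv2.imwrite(f"pics/{n}2.png",im); pickle.dump(f,open(n+"2.pkl","wb"))
print(bot.observe()["position"],bot.observe()["tool_rot"])
E
```

```text
clock: 3.75
position: [0.4873, -0.1796, 0.0662]
tool_rot: [3.141, -0.002, -0.007]
force: [0.7, -0.0, -1.2]
grip_width: 0.0163
finger_force: 80.6
clock: 4.25
position: [0.4827, -0.0577, 0.0699]
tool_rot: [-3.141, -0.0, 0.065]
force: [-0.8, 0.5, -1.7]
grip_width: 0.0165
finger_force: 80.6
clock: 4.75
position: [0.4788, 0.021, 0.0696]
tool_rot: [-3.141, -0.0, 0.087]
force: [0.2, -0.4, -0.5]
grip_width: 0.0161
finger_force: 80.5
clock: 5.25
position: [0.479, 0.0192, 0.0693]
tool_rot: [3.142, 0.0, 0.084]
force: [0.0, -0.7, -1.2]
grip_width: 0.0159
finger_force: 80.5
[0.47897437 0.01946151 0.0692716 ] [-3.14158753e+00  4.95125946e-05  8.47500739e-02]
```

View pics/wrist2.png

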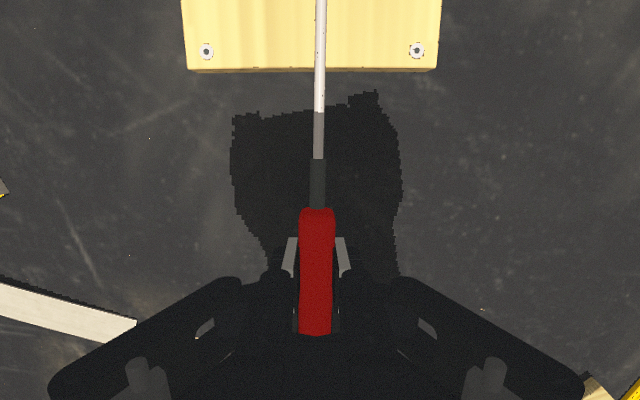

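The wrist view shows the pick held straight, with its shaft at column 319. The ledge front corners are at about (187,70) and (438,70), and the tip is out of the picture.

```bash
python3 - <<'E'
from h import *
import pickle
f=pickle.load(open("wrist2.pkl","rb"));im=cv2.imread("pics/wrist2.png");hsv=cv2.cvtColor(im,cv2.COLOR_BGR2HSV)
y=cv2.inRange(hsv,(15,60,90),(35,255,255))
for r in (40,50,60): c=np.where(y[r,150:480])[0]+150; print(r,c.min(),c.max())
bo=[]
for c in list(range(200,300,5))+list(range(340,430,5)):
    bo.append((c,np.where(y[:100,c])[0].max()))
# edge: bottom of yellow includes front face -> z=0
Q=onplane(f,bo,0.0); k=np.polyfit(Q[:,1],Q[:,0],1); print("front edge yaw",-np.degrees(np.arctan(k[0])))
for r in (45,60):
    c=np.where(y[r,150:480])[0]+150
    P=onplane(f,[(c.min()-.5,r),(c.max()+.5,r)],.018); print(P, "mid",P.mean(0),np.linalg.norm(P[0]-P[1]))
# shaft centre: bright, low sat
sh=[]
for r in range(5,105,5):
    g=(hsv[r,300:340,1]<60)&(hsv[r,300:340,2]>80); c=np.where(g)[0]+300
    if len(c): sh.append(((c.min()+c.max())/2,r))
S=onplane(f,sh,.073); k=np.polyfit(S[:,0],S[:,1],1); print("shaft yaw",np.degrees(np.arctan(k[0])),"y at x=.55",np.polyval(k,.55)); 
hp=[]
for r in range(212,232,2):
    rr=((hsv[r,:,0]<8)|(hsv[r,:,0]>172))&(hsv[r,:,1]>150); c=np.where(rr[270:370])[0]+270; hp.append(((c.min()+c.max())/2,r))
H=onplane(f,hp,.088);print("nose",H.mean(0))
# top
im=cv2.imread("pics/top2.png"); cv2.imwrite("pics/top2c.png",cv2.resize(im[95:255,240:360],None,fx=5,fy=5,interpolation=cv2.INTER_CUBIC)[:600])
E
```

```text
40 184 438
50 185 437
60 186 436
front edge yaw 5.154630248829195
[[ 0.58733992  0.11144276  0.018     ]
 [ 0.60068312 -0.04729325  0.018     ]] mid [0.59401152 0.03207476 0.018     ] 0.15929583620139615
[[ 0.57859556  0.11100657  0.018     ]
 [ 0.5919315  -0.04763576  0.018     ]] mid [0.58526353 0.03168541 0.018     ] 0.15920187448260945
shaft yaw 1.3098014485131928 y at x=.55 0.026011135168697873
nose [0.50328556 0.02134634 0.088     ]
```

View pics/top2c.png

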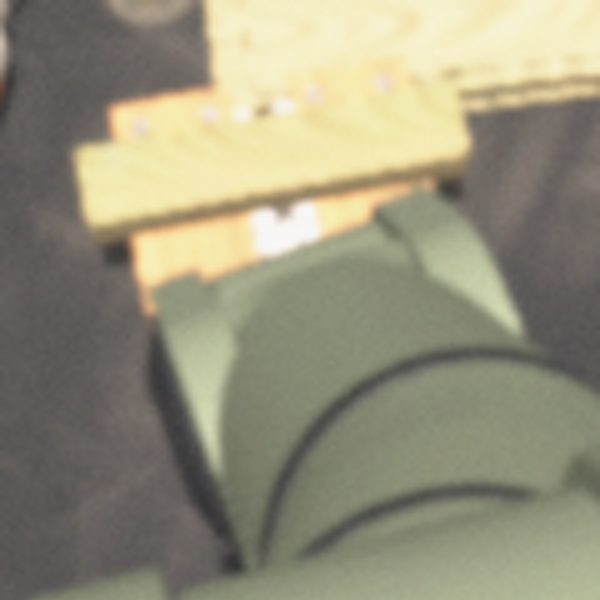

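The top view is blocked by the arm, so I'll measure the shaft more precisely in the wrist view and check the tip in the scene camera.

```bash
python3 - <<'E'
from h import *
import pickle
f=pickle.load(open("wrist2.pkl","rb"));im=cv2.imread("pics/wrist2.png").astype(int)
print(f["cx"],f["cy"],f["dist"])
# edges of shaft/tube by gradient per row
pts=[]
for r in list(range(4,66,6)):
    g=np.abs(np.gradient(cv2.GaussianBlur(im[r:r+1].astype(np.float32),(3,1),0)[0],axis=0)).sum(1)[300:340]
    a=300+np.argmax(g[:20]); b=320+np.argmax(g[20:]); pts.append(((a+b)/2,r,b-a))
for r in list(range(75,105,6))+list(range(112,155,6))+list(range(165,205,6)):
    g=np.abs(np.gradient(im[r].astype(float),axis=0)).sum(1)[300:340]
    a=300+np.argmax(g[:19]); b=319+np.argmax(g[19:]); pts.append(((a+b)/2,r,b-a))
print(pts)
P=onplane(f,[(p[0],p[1]) for p in pts],.073); 
k=np.polyfit(P[:,0],P[:,1],1);print("yaw",np.degrees(np.arctan(k[0])),"y@.63",np.polyval(k,.63),np.round(P[:,:2],4).tolist())
f,im=grab("scene"); pickle.dump(f,open("scene2.pkl","wb")); cv2.imwrite("pics/scene2.png",im)
print(proj(f,[(.479,.0195,.073),(.63,.032,.073),(.63,.032,.043)]))
c=cv2.resize(im[150:260,200:340],None,fx=5.5,fy=5.5,interpolation=cv2.INTER_CUBIC)[:600]
cv2.imwrite("pics/scene2c.png",c)
E
```

```text
315.66987774914816 201.5083383644944 [-0.04085924  0.          0.          0.          0.        ]
[(np.float64(321.0), 4, np.int64(8)), (np.float64(322.0), 10, np.int64(10)), (np.float64(320.5), 16, np.int64(7)), (np.float64(320.5), 22, np.int64(7)), (np.float64(321.5), 28, np.int64(9)), (np.float64(320.5), 34, np.int64(7)), (np.float64(320.0), 40, np.int64(8)), (np.float64(321.0), 46, np.int64(10)), (np.float64(320.5), 52, np.int64(5)), (np.float64(319.5), 58, np.int64(7)), (np.float64(318.0), 64, np.int64(10)), (np.float64(319.0), 75, np.int64(10)), (np.float64(319.0), 81, np.int64(10)), (np.float64(319.5), 87, np.int64(11)), (np.float64(319.0), 93, np.int64(10)), (np.float64(319.0), 99, np.int64(10)), (np.float64(321.0), 112, np.int64(6)), (np.float64(318.5), 118, np.int64(11)), (np.float64(318.5), 124, np.int64(11)), (np.float64(318.0), 130, np.int64(10)), (np.float64(318.0), 136, np.int64(10)), (np.float64(318.0), 142, np.int64(10)), (np.float64(318.0), 148, np.int64(10)), (np.float64(318.0), 154, np.int64(10)), (np.float64(318.0), 165, np.int64(16)), (np.float64(314.0), 171, n
[... 200 characters left out ...]
p.int64(15))]
yaw 3.5495452320965355 y@.63 0.029262718052762596 [[0.5972, 0.0273], [0.5949, 0.0267], [0.5925, 0.0271], [0.5902, 0.0269], [0.5878, 0.0263], [0.5854, 0.0265], [0.5829, 0.0265], [0.5805, 0.0259], [0.578, 0.0259], [0.5755, 0.0261], [0.573, 0.0265], [0.5684, 0.0257], [0.5658, 0.0255], [0.5632, 0.025], [0.5606, 0.025], [0.558, 0.0248], [0.5523, 0.0233], [0.5494, 0.0243], [0.5467, 0.024], [0.5439, 0.024], [0.5411, 0.0238], [0.5383, 0.0235], [0.5354, 0.0233], [0.5325, 0.023], [0.5271, 0.0226], [0.524, 0.0243], [0.5211, 0.0225], [0.5181, 0.0223], [0.515, 0.0218], [0.5118, 0.0217], [0.5087, 0.0217]]
[[328.91744161 209.0169617 ]
 [282.9731299  188.30955369]
 [283.66336973 195.97570972]]
```

View pics/scene2c.png

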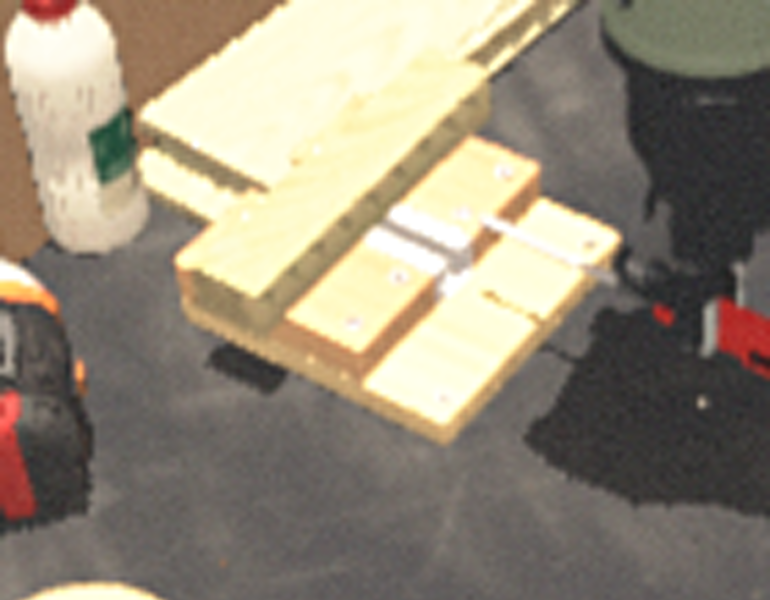

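The scene crop shows the tip at about (487,222), the shaft leaving the tube near (612,282), the slot mouth at about (455,258), and the ledge's top front corners at (443,430) and (620,235).

```bash
python3 - <<'E'
from h import *
import pickle
f=pickle.load(open("scene2.pkl","rb"))
C=lambda L:[(200+(x+.5)/5.5-.5,150+(y+.5)/5.5-.5) for x,y in L]
for z in (.068,.073,.078):
    S=onplane(f,C([(487,222),(612,282)]),z); print(z,S[:,:2].tolist(),np.degrees(np.arctan2(*(S[0]-S[1])[[1,0]])))
A=onplane(f,C([(443,430),(620,235)]),.018); d=A[0]-A[1]; print(A,np.linalg.norm(d),np.degrees(np.arctan2(-d[0],d[1])))
f=pickle.load(open("wrist2.pkl","rb"))
# wrist tube end z check: rows ~158 at pick x=75
for z in (.068,.073,.078): print(onplane(f,[(318,158),(317,208)],z)[:,:2])
E
```

```text
0.068 [[0.6177453997760272, 0.024584969451256877], [0.5399385734072658, 0.020359238494474297]] 3.108710752836936
0.073 [[0.6141167598738557, 0.028430781323209642], [0.5367439089576889, 0.02422861980872526]] 3.1087107528370104
0.078 [[0.6104881199716842, 0.032276593195162406], [0.5335492445081119, 0.028098001122976335]] 3.108710752837007
[[ 0.57460043  0.11384136  0.018     ]
 [ 0.59051678 -0.04891215  0.018     ]] 0.16352992794357768 5.585433203563081
[[0.52993423 0.02276456]
 [0.50335399 0.0209859 ]]
[[0.53058566 0.02285977]
 [0.50492994 0.02114297]]
[[0.5312371  0.02295497]
 [0.50650589 0.02130004]]
```

```bash
python3 -m crank '{"travel":[[0,0.1,-0.8],[0,0.2,-1.8],[0,0.25,-2.8],[0,0.25,-3.4],[0,0.25,-3.6]],"turn":[[0,0,0.5],[0,0,1],[0,0,1.4],[0,0,1.4],[0,0,1.4]],"gripper":[1,1,1,1,1]}'
python3 -m crank '{"travel":[[0,0,0],[0,0,0],[0,0,0],[0,0,0],[0,0,0]],"turn":[[0,0,0],[0,0,0],[0,0,0],[0,0,0],[0,0,0]],"gripper":[1,1,1,1,1]}'
cat > m.py <<'E'
from h import *
def meas():
    s=bot.observe(); z=s["position"][2]+.0039
    f,im=grab("wrist"); I=im.astype(int); hsv=cv2.cvtColor(im,cv2.COLOR_BGR2HSV)
    pts=[]
    for r in list(range(75,200,5)):
        g=np.abs(np.gradient(I[r].astype(float),axis=0)).sum(1)[300:340]
        a=300+np.argmax(g[:19]); b=319+np.argmax(g[19:])
        if 8<=b-a<=17: pts.append(((a+b)/2,r))
    P=onplane(f,pts,z); k=np.polyfit(P[:,0],P[:,1],1)
    e=np.abs(P[:,1]-np.polyval(k,P[:,0]))<.0005; k=np.polyfit(P[e,0],P[e,1],1)
    print("TCP",s["position"],"yaw",np.degrees(s["tool_rot"][2]),"F",s["force"].round(1)); print("shaft yaw",np.degrees(np.arctan(k[0])),"y@.63",np.polyval(k,.63))
    y=cv2.inRange(hsv,(15,60,90),(35,255,255)); M=[]
    for r in range(2,60,3):
        c=np.where(y[r,100:540])[0]+100
        if len(c)<50: continue
        Q=onplane(f,[(c.min()-.5,r),(c.max()+.5,r)],.018)
        if abs(np.linalg.norm(Q[0]-Q[1])-.16)<.004: M.append(np.r_[Q[0],Q[1]])
    if M:
        M=np.array(M); L=np.polyfit(M[:,0],M[:,1],1); R=np.polyfit(M[:,3],M[:,4],1)
        print("side yaws",np.degrees(np.arctan([L[0],R[0]])),"mid y@.63",(np.polyval(L,.63-.0068)+np.polyval(R,.63+.0068))/2,len(M))
    return f,im
E
python3 - <<'E'
from m import *
f,im=meas(); cv2.imwrite("pics/w3.png",im)
f,im=grab("scene"); cv2.imwrite("pics/scene3.png",im)
cv2.imwrite("pics/scene3c.png",cv2.resize(im[165:225,245:325],None,fx=9,fy=9,interpolation=cv2.INTER_CUBIC))
E
```

```text
clock: 5.9
position: [0.4784, 0.0221, 0.0322]
tool_rot: [-3.142, 0.002, 0.11]
force: [0.6, 0.1, -0.1]
grip_width: 0.0163
finger_force: 80.5
clock: 6.4
position: [0.4791, 0.0221, 0.0335]
tool_rot: [-3.142, -0.0, 0.109]
force: [-0.2, -0.2, -0.9]
grip_width: 0.0159
finger_force: 80.5
TCP [0.47908964 0.02214139 0.03347822] yaw 6.270805906012152 F [-0.2 -0.2 -0.9]
shaft yaw 5.2246947296764175 y@.63 0.036321877990844714
side yaws [7.62043727 5.06532676] mid y@.63 0.03627926041678331 19
```

View pics/scene3c.png

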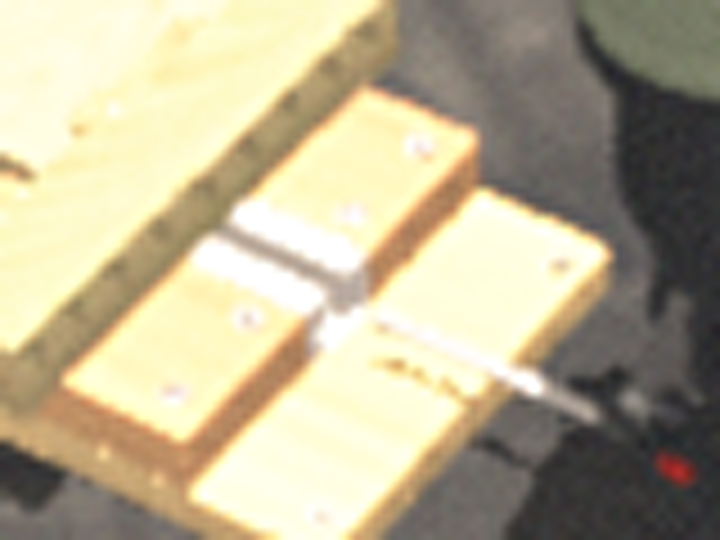

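The scene crop shows the shaft's tip at about (375,312), in line with the slot, whose mouth is at about (345,285). I'm inserting it in monitored steps.

```bash
python3 -m crank '{"travel":[[0.5,0.043,0],[1.1,0.096,0],[1.7,0.148,0],[2.2,0.192,0],[2.5,0.218,0]],"turn":[[0,0,0],[0,0,0],[0,0,0],[0,0,0],[0,0,0]],"gripper":[1,1,1,1,1]}'
python3 -m crank '{"travel":[[0,0,0],[0,0,0],[0,0,0],[0,0,0],[0,0,0]],"turn":[[0,0,0],[0,0,0],[0,0,0],[0,0,0],[0,0,0]],"gripper":[1,1,1,1,1]}'
python3 - <<'E'
from m import *
f,im=meas()
f,im=grab("scene"); cv2.imwrite("pics/scene4.png",im)
cv2.imwrite("pics/scene4c.png",cv2.resize(im[165:225,245:325],None,fx=9,fy=9,interpolation=cv2.INTER_CUBIC))
E
```

```text
clock: 7.0
position: [0.5046, 0.0244, 0.0333]
tool_rot: [-3.142, -0.0, 0.109]
force: [-0.8, 0.6, -1.2]
grip_width: 0.0162
finger_force: 80.5
clock: 7.5
position: [0.5039, 0.0243, 0.0333]
tool_rot: [3.142, 0.0, 0.11]
force: [-0.4, -0.5, -0.1]
grip_width: 0.0158
finger_force: 80.5
TCP [0.50388794 0.02430135 0.03332041] yaw 6.273925904419288 F [-0.4 -0.5 -0.1]
shaft yaw 5.219341949522706 y@.63 0.03622292760673298
side yaws [5.25723577 3.19656904] mid y@.63 0.03528151771644386 20
```

View pics/scene4c.png

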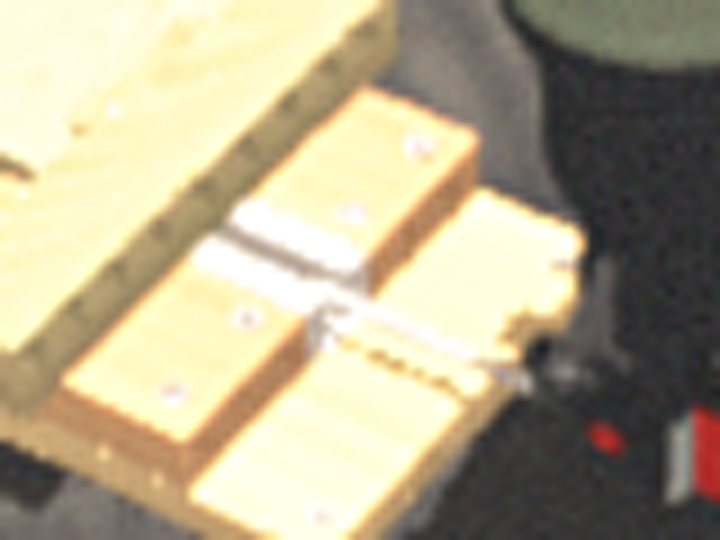

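The crop shows the shaft inside the slot, with no force on it. From here I work by numbers and feel only, because all ten pictures are used.

```bash
python3 -m crank '{"travel":[[0.5,0.04,0],[1.1,0.09,0],[1.7,0.14,0],[2.2,0.17,0],[2.5,0.19,0]],"turn":[[0,0,0],[0,0,0],[0,0,0],[0,0,0],[0,0,0]],"gripper":[1,1,1,1,1]}'
python3 -m crank '{"travel":[[0.5,0.04,0],[1,0.085,0],[1.5,0.13,0],[1.9,0.16,0],[2,0.17,0]],"turn":[[0,0,0],[0,0,0],[0,0,0],[0,0,0],[0,0,0]],"gripper":[1,1,1,1,1]}'
python3 -m crank '{"travel":[[0,0,0],[0,0,0],[0,0,0],[0,0,0],[0,0,0]],"turn":[[0,0,0],[0,0,0],[0,0,0],[0,0,0],[0,0,0]],"gripper":[1,1,1,1,1]}'
```

```text
clock: 8.1
position: [0.5296, 0.0263, 0.0332]
tool_rot: [-3.142, -0.0, 0.109]
force: [-0.2, 0.2, -0.9]
grip_width: 0.0165
finger_force: 80.5
clock: 8.6
position: [0.5495, 0.028, 0.0333]
tool_rot: [-3.142, -0.0, 0.109]
force: [-0.2, -0.3, -2.2]
grip_width: 0.0159
finger_force: 80.5
clock: 9.1
position: [0.5489, 0.0279, 0.0333]
tool_rot: [-3.142, -0.0, 0.11]
force: [-0.4, -0.4, -1.3]
grip_width: 0.0161
finger_force: 80.5
```

```bash
python3 -m crank '{"travel":[[0,0,-0.1],[0,0,-0.2],[0,0,-0.3],[0,0,-0.4],[0,0,-0.4]],"turn":[[0,0,0],[0,0,0],[0,0,0],[0,0,0],[0,0,0]],"gripper":[1,1,1,1,1]}'
python3 -m crank '{"travel":[[0,0,-0.1],[0,0,-0.2],[0,0,-0.3],[0,0,-0.35],[0,0,-0.35]],"turn":[[0,0,0],[0,0,0],[0,0,0],[0,0,0],[0,0,0]],"gripper":[1,1,1,1,1]}'
python3 -m crank '{"travel":[[0.15,0.013,0],[0.3,0.026,0],[0.45,0.04,0],[0.6,0.052,0],[0.7,0.06,0]],"turn":[[0,0,0],[0,0,0],[0,0,0],[0,0,0],[0,0,0]],"gripper":[1,1,1,1,1]}'
```

```text
clock: 9.6
position: [0.5488, 0.0279, 0.0291]
tool_rot: [-3.142, 0.0, 0.11]
force: [-0.5, -0.5, -1.6]
grip_width: 0.0159
finger_force: 80.5
clock: 10.1
position: [0.5489, 0.0279, 0.0257]
tool_rot: [-3.142, 0.0, 0.109]
force: [0.4, 0.7, -1.0]
grip_width: 0.0161
finger_force: 80.5
clock: 10.6
position: [0.5562, 0.0285, 0.0258]
tool_rot: [-3.142, -0.0, 0.109]
force: [-0.4, -0.5, -1.7]
grip_width: 0.0165
finger_force: 80.5
```

```bash
python3 -m crank '{"travel":[[0.1,0.009,0],[0.2,0.017,0],[0.3,0.026,0],[0.4,0.035,0],[0.5,0.044,0]],"turn":[[0,0,0],[0,0,0],[0,0,0],[0,0,0],[0,0,0]],"gripper":[1,1,1,1,1]}'
python3 -m crank '{"travel":[[0.08,0.007,0],[0.16,0.014,0],[0.24,0.021,0],[0.32,0.028,0],[0.4,0.035,0]],"turn":[[0,0,0],[0,0,0],[0,0,0],[0,0,0],[0,0,0]],"gripper":[1,1,1,1,1]}'
```

```text
clock: 11.1
position: [0.5611, 0.029, 0.0258]
tool_rot: [3.142, -0.0, 0.109]
force: [-0.1, -0.5, -1.5]
grip_width: 0.0163
finger_force: 80.5
clock: 11.6
position: [0.565, 0.0293, 0.0258]
tool_rot: [3.142, 0.0, 0.109]
force: [-0.6, 0.2, -0.7]
grip_width: 0.0165
finger_force: 80.5
```

```bash
python3 -m crank '{"travel":[[0.06,0.005,0],[0.12,0.01,0],[0.18,0.016,0],[0.24,0.021,0],[0.3,0.026,0]],"turn":[[0,0,0],[0,0,0],[0,0,0],[0,0,0],[0,0,0]],"gripper":[1,1,1,1,1]}'
```

```text
clock: 12.1
position: [0.567, 0.0296, 0.0255]
tool_rot: [-3.142, 0.002, 0.11]
force: [-7.3, 0.9, -0.0]
grip_width: 0.016
finger_force: 80.5
```

The nut is now against the plug: 7.3 N at TCP x = 0.567. I back off, lift, advance a net 12 mm and lower into the hole.

```bash
python3 -m crank '{"travel":[[-0.1,-0.009,0],[-0.25,-0.022,0],[-0.25,-0.022,0.3],[-0.25,-0.022,0.6],[-0.25,-0.022,0.8]],"turn":[[0,0,0],[0,0,0],[0,0,0],[0,0,0],[0,0,0]],"gripper":[1,1,1,1,1]}'
python3 -m crank '{"travel":[[0.3,0.026,0],[0.7,0.06,0],[1.1,0.095,0],[1.35,0.117,0],[1.35,0.117,0]],"turn":[[0,0,0],[0,0,0],[0,0,0],[0,0,0],[0,0,0]],"gripper":[1,1,1,1,1]}'
python3 -m crank '{"travel":[[0,0,0],[0,0,0],[0,0,-0.1],[0,0,-0.2],[0,0,-0.3]],"turn":[[0,0,0],[0,0,0],[0,0,0],[0,0,0],[0,0,0]],"gripper":[1,1,1,1,1]}'
```

```text
clock: 12.6
position: [0.5658, 0.0293, 0.0343]
tool_rot: [3.142, -0.001, 0.109]
force: [-0.4, -0.2, -1.0]
grip_width: 0.0164
finger_force: 80.5
clock: 13.1
position: [0.5793, 0.0306, 0.0337]
tool_rot: [-3.142, -0.0, 0.109]
force: [-0.6, 0.3, -1.1]
grip_width: 0.0162
finger_force: 80.5
clock: 13.6
position: [0.5789, 0.0305, 0.0307]
tool_rot: [-3.142, 0.0, 0.109]
force: [-0.4, -0.1, -1.1]
grip_width: 0.016
finger_force: 80.5
```

```bash
python3 -m crank '{"travel":[[0,0,-0.05],[0,0,-0.1],[0,0,-0.15],[0,0,-0.2],[0,0,-0.2]],"turn":[[0,0,0],[0,0,0],[0,0,0],[0,0,0],[0,0,0]],"gripper":[1,1,1,1,1]}'
```

```text
clock: 14.1
position: [0.5789, 0.0305, 0.0287]
tool_rot: [-3.142, 0.0, 0.109]
force: [0.2, 0.3, -0.5]
grip_width: 0.0162
finger_force: 80.5
```

```bash
python3 -m crank '{"travel":[[0,0,-0.06],[0,0,-0.12],[0,0,-0.18],[0,0,-0.24],[0,0,-0.28]],"turn":[[0,0,0],[0,0,0],[0,0,0],[0,0,0],[0,0,0]],"gripper":[1,1,1,1,1]}'
python3 -m crank '{"travel":[[-0.1,-0.009,0],[-0.2,-0.017,0],[-0.3,-0.026,0],[-0.4,-0.035,0],[-0.5,-0.043,0]],"turn":[[0,0,0],[0,0,0],[0,0,0],[0,0,0],[0,0,0]],"gripper":[1,1,1,1,1]}'
```

```text
clock: 14.6
position: [0.5789, 0.0305, 0.0259]
tool_rot: [-3.142, 0.0, 0.109]
force: [0.4, -0.2, -1.3]
grip_width: 0.0162
finger_force: 80.5
clock: 15.1
position: [0.5739, 0.0301, 0.026]
tool_rot: [-3.142, -0.0, 0.109]
force: [0.3, -0.4, -0.7]
grip_width: 0.0167
finger_force: 80.5
```

```bash
python3 -m crank '{"travel":[[-0.4,-0.035,0],[-0.9,-0.078,0],[-1.4,-0.122,0],[-1.9,-0.166,0],[-2.3,-0.2,0]],"turn":[[0,0,0],[0,0,0],[0,0,0],[0,0,0],[0,0,0]],"gripper":[1,1,1,1,1]}'
python3 -m crank '{"travel":[[-0.4,-0.035,0],[-0.9,-0.078,0],[-1.4,-0.122,0],[-1.9,-0.166,0],[-2.2,-0.192,0]],"turn":[[0,0,0],[0,0,0],[0,0,0],[0,0,0],[0,0,0]],"gripper":[1,1,1,1,1]}'
python3 -m crank '{"travel":[[-0.1,-0.009,0],[-0.2,-0.017,0],[-0.3,-0.026,0],[-0.4,-0.035,0],[-0.5,-0.043,0]],"turn":[[0,0,0],[0,0,0],[0,0,0],[0,0,0],[0,0,0]],"gripper":[1,1,1,1,1]}'
```

```text
clock: 15.6
position: [0.5504, 0.028, 0.026]
tool_rot: [3.142, 0.0, 0.109]
force: [0.2, -0.3, -0.7]
grip_width: 0.0164
finger_force: 80.5
clock: 16.1
position: [0.5284, 0.0261, 0.026]
tool_rot: [3.142, 0.0, 0.109]
force: [1.4, -0.2, -1.1]
grip_width: 0.0162
finger_force: 80.5
clock: 16.6
position: [0.5239, 0.0257, 0.026]
tool_rot: [-3.142, -0.0, 0.109]
force: [0.2, 0.2, -1.2]
grip_width: 0.0159
finger_force: 80.5
```

```bash
python3 -m crank '{"travel":[[-0.1,-0.009,0],[-0.2,-0.017,0],[-0.3,-0.026,0],[-0.4,-0.035,0],[-0.5,-0.043,0]],"turn":[[0,0,0],[0,0,0],[0,0,0],[0,0,0],[0,0,0]],"gripper":[1,1,1,1,1]}'
```

```text
clock: 17.1
position: [0.5189, 0.0253, 0.026]
tool_rot: [-3.142, -0.0, 0.109]
force: [0.5, 0.2, -1.0]
grip_width: 0.0161
finger_force: 80.5
```

```bash
python3 -m crank '{"travel":[[-0.06,-0.005,0],[-0.12,-0.01,0],[-0.18,-0.016,0],[-0.24,-0.021,0],[-0.3,-0.026,0]],"turn":[[0,0,0],[0,0,0],[0,0,0],[0,0,0],[0,0,0]],"gripper":[1,1,1,1,1]}'
```

```text
clock: 17.6
position: [0.5163, 0.0251, 0.0261]
tool_rot: [-3.142, -0.001, 0.109]
force: [3.1, -0.4, -1.4]
grip_width: 0.0164
finger_force: 80.6
```

Resistance at the balls has begun, so the nut is on the hook. Continuing gently.

```bash
python3 -m crank '{"travel":[[-0.05,-0.004,0],[-0.1,-0.009,0],[-0.15,-0.013,0],[-0.2,-0.017,0],[-0.25,-0.022,0]],"turn":[[0,0,0],[0,0,0],[0,0,0],[0,0,0],[0,0,0]],"gripper":[1,1,1,1,1]}'
```

```text
clock: 18.1
position: [0.5134, 0.0248, 0.026]
tool_rot: [-3.142, 0.0, 0.109]
force: [1.7, -0.4, -1.2]
grip_width: 0.0159
finger_force: 80.6
```

```bash
python3 -m crank '{"travel":[[-0.05,-0.004,0],[-0.1,-0.009,0],[-0.15,-0.013,0],[-0.2,-0.017,0],[-0.25,-0.022,0]],"turn":[[0,0,0],[0,0,0],[0,0,0],[0,0,0],[0,0,0]],"gripper":[1,1,1,1,1]}'
```

```text
clock: 18.6
position: [0.511, 0.0246, 0.026]
tool_rot: [-3.142, -0.0, 0.109]
force: [1.7, -0.0, -0.7]
grip_width: 0.0162
finger_force: 80.6
```

```bash
python3 -m crank '{"travel":[[-0.15,-0.013,0],[-0.3,-0.026,0],[-0.45,-0.039,0],[-0.6,-0.052,0],[-0.75,-0.065,0]],"turn":[[0,0,0],[0,0,0],[0,0,0],[0,0,0],[0,0,0]],"gripper":[1,1,1,1,1]}'
python3 -m crank '{"travel":[[-0.15,-0.013,0],[-0.3,-0.026,0],[-0.45,-0.039,0],[-0.6,-0.052,0],[-0.75,-0.065,0]],"turn":[[0,0,0],[0,0,0],[0,0,0],[0,0,0],[0,0,0]],"gripper":[1,1,1,1,1]}'
```

```text
clock: 19.1
position: [0.5033, 0.024, 0.026]
tool_rot: [-3.142, 0.0, 0.11]
force: [2.3, 0.3, -1.2]
grip_width: 0.0159
finger_force: 80.6
clock: 19.6
position: [0.4958, 0.0233, 0.026]
tool_rot: [-3.142, 0.0, 0.109]
force: [1.1, 0.3, -2.0]
grip_width: 0.0163
finger_force: 80.5
```

```bash
python3 -m crank '{"travel":[[-0.25,-0.022,0],[-0.55,-0.048,0],[-0.85,-0.074,0],[-1.15,-0.1,0],[-1.4,-0.122,0]],"turn":[[0,0,0],[0,0,0],[0,0,0],[0,0,0],[0,0,0]],"gripper":[1,1,1,1,1]}'
python3 -m crank '{"travel":[[-0.25,-0.022,0],[-0.5,-0.043,0],[-0.75,-0.065,0],[-1,-0.087,0],[-1.15,-0.1,0]],"turn":[[0,0,0],[0,0,0],[0,0,0],[0,0,0],[0,0,0]],"gripper":[1,1,1,1,1]}'
python3 -m crank '{"travel":[[0.05,0.004,0],[0.1,0.009,0],[0.12,0.01,0],[0.12,0.01,0],[0.12,0.01,0]],"turn":[[0,0,0],[0,0,0],[0,0,0],[0,0,0],[0,0,0]],"gripper":[1,1,1,1,1]}'
python3 - <<'E'
from m import *
f,im=meas(); cv2.imwrite("pics/w5.png",im)
import pickle; pickle.dump(f,open("w5.pkl","wb"))
f,im2=grab("scene"); cv2.imwrite("pics/scene5.png",im2)
old=cv2.imread("pics/scene4.png")
E
```

```text
clock: 20.1
position: [0.4816, 0.022, 0.026]
tool_rot: [3.142, 0.0, 0.109]
force: [0.4, -0.5, -0.5]
grip_width: 0.0161
finger_force: 80.5
clock: 20.6
position: [0.4702, 0.0211, 0.026]
tool_rot: [-3.142, 0.0, 0.109]
force: [-0.4, -0.1, -2.0]
grip_width: 0.0159
finger_force: 80.5
clock: 21.1
position: [0.4717, 0.0212, 0.026]
tool_rot: [-3.142, 0.0, 0.109]
force: [-0.1, -0.3, -1.0]
grip_width: 0.0161
finger_force: 80.5
TCP [0.47168187 0.02117261 0.02595774] yaw 6.269655846538242 F [-0.1 -0.3 -1. ]
shaft yaw 5.20065404898818 y@.63 0.03600691292026921
side yaws [7.51186802 4.44893491] mid y@.63 0.03615355435340327 12
```

```bash
python3 -m crank '{"travel":[[0,0,0.15],[0,0,0.4],[0,0,0.8],[0,0,1.4],[0,0,2]],"turn":[[0,0,0],[0,0,0],[0,0,0],[0,0,0],[0,0,0]],"gripper":[1,1,1,1,1]}'
python3 -m crank '{"travel":[[0,0,0.6],[0,0,1.4],[0,0,2.2],[0,0,3],[0,0,3.5]],"turn":[[0,0,0],[0,0,0],[0,0,0],[0,0,0],[0,0,0]],"gripper":[1,1,1,1,1]}'
python3 -m crank '{"travel":[[0.2,-2,0],[0.4,-4.5,0],[0.6,-7,0],[0.8,-9.5,0],[1,-12,0]],"turn":[[0,0,-1],[0,0,-2],[0,0,-3],[0,0,-3.5],[0,0,-4]],"gripper":[1,1,1,1,1]}'
python3 - <<'E'
from m import *
import pickle
f,a=grab("wrist"); g,b=grab("scene"); h,t=grab("top")
for n,x in (("w6",a),("scene6",b),("top6",t)): cv2.imwrite(f"pics/{n}.png",x)
pickle.dump((f,g,h),open("6.pkl","wb"))
for n,ff,x in (("w",f,a),("s",g,b),("t",h,t)): print(n,proj(ff,[(.6055,.0337,.022)]), bot.observe()["position"])
old=cv2.imread("pics/scene0.png"); d=cv2.absdiff(old,b).max(2); P=proj(g,[(.6055,.0337,.02)])[0].astype(int); print(P)
y,x=P[1],P[0]; m=(d[y-25:y+25,x-25:x+25]>40).astype(np.uint8); 
n,l,st,c=cv2.connectedComponentsWithStats(m)
for i in range(1,n):
    if st[i,4]>8: print(st[i],c[i]+[x-25,y-25],onplane(g,[c[i]+[x-25,y-25]],.024), b[l.shape[0]*0+int(c[i][1])+y-25,int(c[i][0])+x-25])
E
```

```text
clock: 21.7
position: [0.4717, 0.0212, 0.0466]
tool_rot: [3.142, -0.0, 0.109]
force: [-0.2, 0.4, -0.8]
grip_width: 0.0162
finger_force: 80.5
clock: 22.2
position: [0.4719, 0.0212, 0.0819]
tool_rot: [-3.142, -0.001, 0.109]
force: [-0.4, -1.3, -0.8]
grip_width: 0.0165
finger_force: 80.5
clock: 22.7
position: [0.4817, -0.0998, 0.0812]
tool_rot: [-3.142, -0.0, 0.039]
force: [0.1, 0.3, -1.7]
grip_width: 0.0162
finger_force: 80.5
w [[119.18438165  27.95651922]] [ 0.48151017 -0.10027697  0.08109813]
s [[290.28173561 205.17859594]] [ 0.48151017 -0.10027697  0.08109813]
t [[300.03713498 164.47644216]] [ 0.48151017 -0.10027697  0.08109813]
[290 205]
[19 20 11 10 62] [288.91935484 204.48387097] [[0.60904144 0.03534539 0.024     ]] [115 206 249]
```

The nut shows in the scene camera as a blob of about 24 mm at (0.607, 0.035), on the ledge. Now laying the pick back.

```bash
python3 -m crank '{"travel":[[0.1,-2.5,0],[0.2,-5,0],[0.4,-7.5,0],[0.5,-9.5,-1],[0.5,-10.4,-2.5]],"turn":[[0,0,-1],[0,0,-2],[0,0,-3],[0,0,-3.5],[0,0,-3.5]],"gripper":[1,1,1,1,1]}'
python3 -m crank '{"travel":[[0,0,-1.5],[0,0,-3],[0,0,-4],[0,0,-4.5],[0,0,-4.7]],"turn":[[0,0,0],[0,0,0],[0,0,0],[0,0,0],[0,0,0]],"gripper":[1,1,1,1,1]}'
python3 -m crank '{"travel":[[0,0,-0.1],[0,0,-0.2],[0,0,-0.3],[0,0,-0.3],[0,0,-0.3]],"turn":[[0,0,0],[0,0,0],[0,0,0],[0,0,0],[0,0,0]],"gripper":[1,1,1,1,1]}'
python3 - <<'E'
import pickle
from h import *
f,g,h=pickle.load(open("6.pkl","rb"))
for n,ff,z in (("w6",f,.022),("top6",h,.026)):
    im=cv2.imread(f"pics/{n}.png"); lab=cv2.cvtColor(im,cv2.COLOR_BGR2LAB).astype(int)
    poly=[(.6055+a*.996-b*.087,.0345+a*.087+b*.996,.018) for a,b in ((-.022,-.03),(.016,-.03),(.016,.03),(-.022,.03))]
    m=np.zeros(im.shape[:2],np.uint8); cv2.fillPoly(m,[proj(ff,poly).astype(int)],1)
    med=np.median(lab[m>0],axis=0); 
    if n=="w6": med=np.percentile(lab[m>0],70,axis=0)
    d=(np.abs(lab-med).max(2)>22)&(m>0)
    k,l,st,c=cv2.connectedComponentsWithStats(d.astype(np.uint8))
    for i in range(1,k):
        if st[i,4]>10:
            v=np.argwhere(l==i)[:,::-1].astype(float); Q=onplane(ff,v,z)[:,:2]-[.630,.0352]
            J=Q@np.array([[.9962,-.0872],[.0872,.9962]]); print(n,st[i],"jig x",J[:,0].min(),J[:,0].max(),"y",J[:,1].min(),J[:,1].max())
E
```

```text
clock: 23.35
position: [0.4872, -0.204, 0.0564]
tool_rot: [3.141, -0.002, -0.023]
force: [-0.3, 0.5, -1.4]
grip_width: 0.0164
finger_force: 80.6
clock: 23.85
position: [0.4867, -0.2024, 0.0088]
tool_rot: [-3.141, 0.0, -0.021]
force: [-0.0, -0.3, -0.7]
grip_width: 0.0162
finger_force: 80.6
clock: 24.35
position: [0.4867, -0.2029, 0.0061]
tool_rot: [3.142, -0.0, -0.021]
force: [0.0, 0.4, -2.3]
grip_width: 0.0164
finger_force: 80.6
w6 [  96    5   47   39 1488] jig x -0.03438860851086696 -0.010398346857433939 y -0.014427064133942435 0.015308545519423334
```

```bash
python3 -m crank '{"travel":[[0,0,-0.04],[0,0,-0.08],[0,0,-0.12],[0,0,-0.12],[0,0,-0.12]],"turn":[[0,0,0],[0,0,0],[0,0,0],[0,0,0],[0,0,0]],"gripper":[1,1,1,1,1]}' 30
python3 -m crank '{"travel":[[0,0,0],[0,0,0],[0,0,0],[0,0,0],[0,0,0]],"turn":[[0,0,0],[0,0,0],[0,0,0],[0,0,0],[0,0,0]],"gripper":[0.7,0.6,0.5,0.3,0]}'
python3 -m crank '{"travel":[[0,0,0],[0,0,0.5],[0,0,1.5],[0,0,3],[0,0,5]],"turn":[[0,0,0],[0,0,0],[0,0,0],[0,0,0],[0,0,0]],"gripper":[0,0,0,0,0]}'
python3 -m crank '{"travel":[[0,0,3],[0,0,7],[0,0,11],[0,0,14],[0,0,15]],"turn":[[0,0,0],[0,0,0],[0,0,0],[0,0,0],[0,0,0]],"gripper":[0,0,0,0,0]}'
python3 -m crank '{"travel":[[-1,-2,0],[-2,-5,0],[-3,-8,0],[-3,-10,0],[-3,-10,0]],"turn":[[0,0,0],[0,0,0],[0,0,0],[0,0,0],[0,0,0]],"gripper":[0,0,0,0,0]}'
python3 - <<'E'
from h import *
f,a=grab("scene"); h,t=grab("top"); cv2.imwrite("pics/s7.png",a); cv2.imwrite("pics/t7.png",t)
print(bot.observe()["position"],bot.observe()["force"])
for n,ff,im,o in (("scene",f,a,"pics/scene0.png"),("top",h,t,"pics/top0.png")):
    old=cv2.imread(o); d=(cv2.absdiff(old,im).max(2)>45).astype(np.uint8)
    k,l,st,c=cv2.connectedComponentsWithStats(d)
    for i in range(1,k):
        if st[i,4]>12: print(n,st[i],onplane(ff,[c[i]],.02)[0].round(3))
    hsv=cv2.cvtColor(im,cv2.COLOR_BGR2HSV); r=((hsv[:,:,0]<8)|(hsv[:,:,0]>172))&(hsv[:,:,1]>150)&(hsv[:,:,2]>60)
    v=np.argwhere(r)[:,::-1].astype(float); Q=onplane(ff,v,.015)[:,:2]; s=(np.abs(Q-[.45,-.2])<.12).all(1); print(n,"red",Q[s].mean(0) if s.any() else None,s.sum())
E
```

```text
clock: 24.85
position: [0.4868, -0.2029, 0.0052]
tool_rot: [3.142, -0.0, -0.021]
force: [-1.7, 1.3, 8.7]
grip_width: 0.0161
finger_force: 82.1
clock: 25.35
position: [0.4867, -0.2028, 0.0048]
tool_rot: [-3.142, 0.0, -0.021]
force: [-0.0, -0.9, -0.2]
grip_width: 0.0701
finger_force: 0.0
clock: 25.85
position: [0.4864, -0.2027, 0.0556]
tool_rot: [-3.141, 0.001, -0.021]
force: [0.1, -0.2, 0.1]
grip_width: 0.0854
finger_force: 0.0
clock: 26.35
position: [0.4876, -0.2032, 0.2087]
tool_rot: [3.14, -0.005, -0.022]
force: [0.3, 0.8, -1.3]
grip_width: 0.0852
finger_force: 0.0
clock: 26.85
position: [0.4556, -0.3054, 0.2048]
tool_rot: [3.141, 0.0, -0.025]
force: [0.8, 0.3, 1.1]
grip_width: 0.0855
finger_force: 0.0
[ 0.45643162 -0.30249571  0.20465136] [-0.44750031  1.07124125 -0.35751618]
scene [389   0  25  23 451] [ 1.036 -1.328  0.02 ]
scene [ 461    0  130  260 8890] [ 0.257 -0.939  0.02 ]
scene [392  26   6  13  37] [ 0.933 -1.094  0.02 ]
scene [ 388   49   43   70 1374] [ 0.681 -0.76   0.02 ]
scene [592  72  48  42 691] [ 0.021 -1.178  0.02 ]
scene [ 576  108   52  145 2401] [-0.039 -0.6
[... 1883 characters left out ...]
 17  52] [ 0.343 -0.661  0.02 ]
top [409 255  24  40 216] [ 0.291 -0.244  0.02 ]
top [447 274  26  28 364] [ 0.24  -0.332  0.02 ]
top [599 288  41  35 758] [ 0.132 -0.758  0.02 ]
top [366 306   6   6  27] [ 0.219 -0.099  0.02 ]
top [608 323  30  35 449] [ 0.062 -0.745  0.02 ]
top [316 340  54  22 451] [ 0.128 -0.031  0.02 ]
top [380 363  12  16 120] [ 0.066 -0.121  0.02 ]
top [295 368  14  22 114] [0.068 0.085 0.02 ]
top [417 382  12   8  44] [ 0.02  -0.207  0.02 ]
top [321 385  39  15 355] [ 0.029 -0.003  0.02 ]
top [352 388  20  12 128] [ 0.014 -0.063  0.02 ]
top [298 392   6   8  34] [0.029 0.09  0.02 ]
top [391 395   9   5  27] [-0.001 -0.139  0.02 ]
top red [ 0.45248918 -0.20484309] 373
```

```bash
python3 -m crank '{"travel":[[0,0,0],[0,0,0],[0,0,0],[0,0,0],[0,0,0]],"turn":[[0,0,0],[0,0,0],[0,0,0],[0,0,0],[0,0,0]],"gripper":[0,0,0,0,0]}' && python3 -c "
from workcell import bot
print(bot.job_done())"
```

```text
clock: 27.45
position: [0.4567, -0.3026, 0.2048]
tool_rot: [-3.142, 0.0, -0.021]
force: [0.0, 0.1, 0.5]
grip_width: 0.0857
finger_force: 0.0
the job is handed in; nothing more can be done
None
```

The job is handed in at about 27.5 s: the cameras show the nut lying on the front ledge clear of the track, the pick is back on the bench away from the jig, the wrist force read about 9 N at most, and no verdict was returned.

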